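# Open a photometer's latched filter slide with the release pin

## Task

Lift the round release pin out of its cradle without rolling it off, push its thin nose gently into the recess in the photometer's filter slide, and, holding the sprung button in there down with the pin, push the slide sideways out to the left until it latches fully open. Then draw the pin out and lay it back to rest in both notches of its cradle. Work the slide only with the pin, and leave the cup, timer and bottle where they are.

Things in the scene. Friction and masses are not known exactly. Their poses are not given: they have to be found in the camera images.
- pin: Round steel release pin, 152 mm long, 70 g. Origin on its axis at mid-barrel, near the centre of mass; x runs along it to the nose. Barrel 14 mm diameter, x = -56 to +56 mm (dark rings round its middle); nose 8 mm diameter, domed tip at x = +96 mm. Lies at any roll. Starts in the cradle, up to 8 mm off centre lengthways, nose to the cradle's +x.
- cradle: Fixed cradle; origin mid-underside, z up, x along the pin. Base 130 x 50 x 8 mm, two posts (12 mm along x, 16 wide, feet to 13 mm high) at x = -40 and +40 mm, 68 mm open between, each with a shallow 120 degree V notch. A seated pin's axis is at y = 0, z = 50 mm; the lips, at y = +-7 mm, end 4 mm below that axis, so a sideways nudge or off-centre release rolls the pin off.
- photometer: Fixed white instrument, 56 deep (x) x 120 wide (y) x 108 mm tall (small cover on top to 118 mm). Origin mid-underside; front faces its own -x, 28 mm before the origin; +y is its left seen from the robot. The filter slide, an aluminium bar 106 x 38 mm, runs across its front in a channel, flush with the left side when shut.
- recess_mouth (a point): Centre of the mouth of the round recess in the front of the filter slide, 64 mm above the bench, 12 mm right of the instrument's middle; moves with the slide. x points straight into the recess (away from the robot), y along the opening travel (left), z up. Recess 13 mm diameter, chamfered to 17 mm at the mouth. The three dark-rimmed discs beside it are flat glass windows.
- filter_slide (a joint): Travel of the filter slide in m: 0 shut, 0.036 fully open (hard stop), positive to the instrument's +y (left). Locked (about 1 mm of play) until the button is held in at least 4 mm, and the button must stay in over the first 31 mm; past that, the button springs out and the slide is latched open. Drags with about 1 to 2 N.
- release_button (a joint): How far the black sprung button at the bottom of the recess is pushed in, in m: 0 out, 0.008 fully in (hard stop). Its face lies 9 mm behind the recess mouth. Takes 2.4 N to start, 4.8 N at 4 mm, 7.2 N at 8 mm. It moves sideways with the slide.
- cup: Bystander: loose lidded specimen cup, 62 mm diameter, 68 mm tall, origin at the middle of its underside.
- timer: Bystander: loose small white digital timer lying flat, 62 x 66 x 19 mm, origin at the middle of its underside. To its right and nearer the robot stands a fixed drawer cabinet 0.2 m tall.
- bottle: Bystander: loose capped brown culture bottle, 39 mm diameter, 119 mm tall, origin at the middle of its underside. It stands under a screen on a swing arm that hangs 0.15 to 0.34 m above the bench: keep the arm clear of it.

How it is judged:
By the outcome, as a careful person would: the job done as asked, in the order asked, and still so for the second after the job is handed in, with the robot touching nothing.
It also fails if it takes over 58 s, if anything falls off the work surface, if the arm or the gripper's body presses on something with over 40 N, if the wrist force passes 120 N, or if a joint passes its speed limit or range.

## Robot

A 7-joint arm with a two-finger parallel gripper is mounted at the origin on the work surface; the furniture and walls round the work are solid. World frame = base frame: x ahead of the robot, y to its left, z up, the work surface at z = 0. Lengths are in m, angles in degrees, forces in N, time in s.
With the tool pointing down it reaches from about 0.425 to 0.95 m from the base axis. Payload 4.7 kg.
Tool frame: the origin (TCP) lies between the finger pads; the fingertips stand 19 mm ahead of it and the grasp point (between the pads) is the TCP; z points along the fingers, x is the direction in which the jaws open and shut, and the axes are right-handed (so a half turn about z gives the same grasp; the last joint's range is limited). The gripper opens to 87 mm and grips with 3 to 60 N. Pads are 19 mm wide; open, the fingers measure 117 mm over their backs; the gripper's body (75 mm by 190 mm) begins 51 mm behind the grasp point.
Start: joints at [-74.192, 26.849, -2.785, 87.806, 1.381, 65.374, -4.715], TCP at [0.203, 0.644, 0.242] pointing down, gripper open.
Joint ranges: [-148.3, 148.3], [-19.14, 114.17], [-79.39, 73.82], [5.75, 140.21], [-59.74, 239.74], [12.07, 113.84], [-152.46, 152.46]. Speed limits (degrees/s): [147.25, 147.25, 180, 180, 180, 180, 180].

## Interface

Orientations are given as [roll, pitch, yaw] about the fixed x, y, z axes, in that order (R = Rz(yaw) Ry(pitch) Rx(roll)).
In Python, from plant import r gives the robot as it stands. The module is installed in compiled form; this text tells all that it offers.
- The arm moves only by the tool play_rows, never from a script. Its argument "increments" is a list of rows, each a list of 3 entries, a list of its own where there are three numbers: the shift along the tool's x, y, z in cm, then the turn, a rotation vector about the tool's x, y, z in degrees, then the finger opening in cm, from 0 to 8.7. A call has 1 to 8 rows; each row shifts and turns the commanded pose from where the row before left it, along the tool's axes as they then stand; what a row does not reach is not made up. A row lasts 1/12 s, in which the tool goes at most 41.7 mm and 7.16 degrees, less where a joint would pass 70% of its speed; a pose out of reach is approached as far as the arm can. A call with a gripper value outside its range is refused whole. The fingers move at their own pace and stop on an object; "newtons" is the grip in N (left out, the last holds). Time passes only in rows, so rows that do not move let the fingers close. It gives the time, the measured TCP pose, the force and the opening at its end, in the units of the state.
- r.sense(): the state, without advancing time (a new reading comes with each control period).
- r.capture(name): name is "scene" or "top" or "wrist"; returns a dict with "pixels" (384x512x3 uint8, red, green, blue), "fx", "fy", "cx", "cy" (pixels), "world_from_camera" (4x4, takes a point from camera to world coordinates). Camera axes: x right, y up, looking along -z (the intrinsics and any distortion apply to the point x, -y, -z); pixel columns grow to the right and rows downward; lengths in m; the calibration is good to about 2 mm. A picture is of the moment at which its call begins. There is no depth.
- r.sign_off(): hands the job in, once; it reports no verdict.
Trained networks look in the newest picture that a camera, given by its name, has taken for a name from the list of things; names that differ only in an ending like _2 or _b are one class to them, and where a whole thing is asked for, a point or a joint stands for the part that bears it (a point fixed in the world has none). Each returns a list of dicts, best first, with "confidence" (0 to 1); they miss things now and then, are a little off and sometimes report something else, mostly with a low value. They report only what shows in the picture. A call takes as long as a camera call.
- r.search_frame(camera, query): "box" ([left, top, right, bottom] in pixels, round what is visible of it).
- r.cut_out(camera, query): "mask" (384x512 bool, what is visible of it) and "box" ([left, top, right, bottom] in pixels, round what is visible of it).
The state is a dict: "clock": time; "joint_positions": joint angles; "joint_velocities": joint speeds; "effort": joint torques, N m; "eef_pos": TCP position; "tcp_rot": TCP orientation; "force": force on the tool from outside, world axes, zero at the start; "wrist_torque": the same for the moment, N m; "grip_width": finger opening in m.
Only numpy, scipy, OpenCV 4.12 (cv2) and the standard library are available. Lean on these libraries where they do the work, as an engineer would, in place of code of your own. Each camera call takes 0.05 s, during which the arm holds its last target. There are 200 camera calls.

## Working session

There is one attempt and no reset: what is moved stays moved. The work goes in short steps, Python scripts to look and compute and a tool call to move; the robot and the scene stay as the last step left them, time stands still between calls to the robot, and variables do not carry over. Pictures are saved under pics/ and viewed, about 8 in all and at most 12, crops included, and the job is handed in when it is done.

Besides the shell and the picture viewer there is one more tool, called after "Call:" as name([rows], argument=value, ...), one row to a line, values as JSON. play_rows: Moves the arm, as the interface text tells. Its arguments: {"type":"object","properties":{"increments":{"type":"array"},"newtons":{"type":"number"}},"required":["increments"]}

```bash
mkdir -p pics; cat > h.py <<'E'
import numpy as np, cv2
from plant import r
from scipy.spatial.transform import Rotation as R
def cap(n,f=None):
    c=r.capture(n)
    if f: cv2.imwrite('pics/'+f,cv2.cvtColor(np.asarray(c['pixels']),cv2.COLOR_RGB2BGR))
    return c
def ray(c,u,v):
    T=np.array(c['world_from_camera']); d=np.array([(u-c['cx'])/c['fx'],-(v-c['cy'])/c['fy'],-1])
    return T[:3,3],T[:3,:3]@d
def onz(c,u,v,z):
    o,d=ray(c,u,v); return o+d*(z-o[2])/d[2]
def proj(c,p):
    T=np.array(c['world_from_camera']); q=T[:3,:3].T@(np.array(p)-T[:3,3])
    return np.array([c['cx']+c['fx']*q[0]/-q[2], c['cy']-c['fy']*q[1]/-q[2]])
E
python3 - <<'E'
from h import *
print(r.sense())
for n in ['scene','top']:
    c=cap(n,n+'1.png'); print(n,{k:v for k,v in c.items() if k!='pixels'})
    for q in ['pin','cradle','photometer','recess_mouth','cup','timer','bottle']:
        print(q,[(np.round(d['box']).tolist(),round(d['confidence'],2)) for d in r.search_frame(n,q)][:2])
a=cv2.imread('pics/scene1.png');b=cv2.imread('pics/top1.png')
cv2.imwrite('pics/both.png',cv2.resize(np.vstack([a,b]),None,fx=.78,fy=.78))
E
```

```text
{'clock': 0.0, 'joint_positions': array([-74.1925998 ,  26.89522668,  -2.78476782,  87.87445302,
         1.3820155 ,  65.37455315,  -4.71661418]), 'joint_velocities': array([ 0.04540525,  0.09260286,  0.05267398,  0.06166553, -0.0643062 ,
        0.0074603 ,  0.0924375 ]), 'effort': array([-3.52717498e-04, -5.07980132e+01, -8.07890785e-02, -2.36156344e+01,
       -6.13257196e-02,  3.78755468e-02,  1.59495598e-04]), 'eef_pos': array([0.20238283, 0.64335037, 0.24051851]), 'tcp_rot': array([1.79995032e+02, 1.10517976e-01, 7.25383199e+01]), 'force': array([ 0.06127862,  0.41038103, -0.03078678]), 'wrist_torque': array([0.06000133, 0.04460623, 0.01858223]), 'grip_width': 0.0868937754280635}
scene {'fx': 352.4003531408474, 'fy': 352.4003531408474, 'cx': 261.0957550590458, 'cy': 192.6515070478851, 'world_from_camera': array([[ 0.89534624,  0.39019089, -0.2147235 ,  0.31846571],
       [-0.44533278,  0.77805297, -0.44307143, -0.2980546 ],
       [-0.00581618,  0.49232576,  0.87039159,  0.81297001],
       [ 0.        ,  0.        ,  0.        ,  1.        ]])}
pin [([288.0, 279.0, 354.0, 28
[... 373 characters left out ...]
top {'fx': 373.7887309657511, 'fy': 373.7887309657511, 'cx': 253.52232756132642, 'cy': 192.82046307142076, 'world_from_camera': array([[-0.01702542,  0.96650036, -0.25609997,  0.28855013],
       [-0.99985374, -0.01604164,  0.00593005,  0.07854764],
       [ 0.00162313,  0.25616348,  0.96663211,  0.89138115],
       [ 0.        ,  0.        ,  0.        ,  1.        ]])}
pin [([339.0, 158.0, 367.0, 217.0], 0.87)]
cradle [([328.0, 172.0, 363.0, 225.0], 0.93)]
photometer [([241.0, 133.0, 297.0, 185.0], 0.92)]
recess_mouth [([341.0, 157.0, 365.0, 217.0], 0.72), ([244.0, 157.0, 291.0, 178.0], 0.65)]
cup [([152.0, 243.0, 183.0, 275.0], 0.93)]
timer [([278.0, 209.0, 304.0, 236.0], 0.67)]
bottle []
```

View pics/both.png

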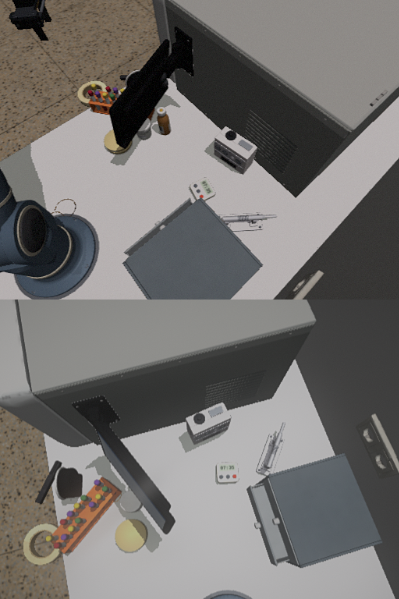

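```bash
python3 - <<'E'
from h import *
crops=[]
for n,bx in [('scene',(255,150,375,310)),('top',(225,125,385,245))]:
    c=cap(n,n+'2.png')
    for q,z in [('pin',.05),('cradle',.008),('photometer',.1),('recess_mouth',.064),('timer',.019)]:
        for d in r.cut_out(n,q)[:2]:
            m=np.argwhere(d['mask'])[:,::-1].astype(np.float32)
            if len(m)<5: continue
            rect=cv2.boxPoints(cv2.minAreaRect(m))
            print(n,q,round(d['confidence'],2),np.round(d['box']),'ctr',np.round(onz(c,*m.mean(0),z),3),'corners',[np.round(onz(c,*p,z)[:2],3).tolist() for p in rect])
    im=cv2.cvtColor(c['pixels'],cv2.COLOR_RGB2BGR)[bx[1]:bx[3],bx[0]:bx[2]]
    crops.append(cv2.resize(im,None,fx=3.6,fy=3.6,interpolation=cv2.INTER_CUBIC))
    cv2.imwrite(f'pics/{n}crop.png',crops[-1])
T=c['world_from_camera']
# cabinet corners from top view (both.png px/.78): top z=.2
for u,v in [(273,490),(348,455),(382,543),(290,566)]:
    print('cab',onz(c,u/.78,v/.78-384,.2).round(3))
E
```

```text
scene pin 0.62 [288. 277. 341. 283.] ctr [ 0.511 -0.154  0.05 ] corners [[0.462, -0.125], [0.568, -0.171], [0.56, -0.183], [0.456, -0.138]]
scene pin 0.27 [176. 153. 198. 179.] ctr [0.367 0.246 0.05 ] corners [[0.332, 0.245], [0.391, 0.29], [0.412, 0.244], [0.352, 0.201]]
scene cradle 0.55 [283. 276. 336. 297.] ctr [ 0.512 -0.166  0.008] corners [[0.44, -0.143], [0.464, -0.109], [0.566, -0.177], [0.54, -0.209]]
scene photometer 0.93 [273. 166. 331. 221.] ctr [0.578 0.026 0.1  ] corners [[0.504, 0.063], [0.596, 0.121], [0.65, -0.009], [0.56, -0.058]]
scene recess_mouth 0.64 [274. 183. 312. 214.] ctr [0.565 0.037 0.064] corners [[0.531, 0.081], [0.55, 0.093], [0.596, -0.007], [0.578, -0.017]]
scene timer 0.92 [245. 225. 275. 256.] ctr [ 0.45  -0.015  0.019] corners [[0.417, 0.015], [0.483, 0.018], [0.481, -0.048], [0.417, -0.049]]
scene timer 0.72 [206. 138. 220. 172.] ctr [0.44  0.275 0.019] corners [[0.435, 0.343], [0.476, 0.334], [0.447, 0.216], [0.409, 0.225]]
top pin 0.82 [340. 154. 365. 216.] ctr [ 0.521 -0.16   0.05 ] corners [[0.458, -0.125], [0.599, -0.185], [0.593, -0.198], [0.453, -0.138]]
top cradle 0.89 [328. 171. 362. 224.] ctr [ 0.497 -0.146  0.008] corners [[0.453, -0.102], [0.571, -0.156], [0.55, -0.203], [0.434, -0.148]]
top photometer 0.66 [239. 134. 296. 183.] ctr [0.579 0.043 0.1  ] corners [[0.592, 0.117], [0.645, -0.004], [0.566, -0.033], [0.515, 0.086]]
top recess_mouth 0.51 [249. 153. 293. 180.] ctr [0.566 0.032 0.064] corners [[0.551, 0.089], [0.594, -0.009], [0.578, -0.015], [0.536, 0.083]]
top timer 0.97 [281. 205. 303. 235.] ctr [ 0.449 -0.014  0.019] corners [[0.481, 0.018], [0.48, -0.049], [0.418, -0.046], [0.419, 0.02]]
top timer 0.43 [328. 173. 362. 225.] ctr [ 0.496 -0.145  0.019] corners [[0.45, -0.1], [0.568, -0.149], [0.549, -0.198], [0.432, -0.147]]
cab [ 0.371 -0.102  0.2  ]
cab [ 0.453 -0.293  0.2  ]
cab [ 0.247 -0.339  0.2  ]
cab [ 0.202 -0.126  0.2  ]
```

View pics/topcrop.png

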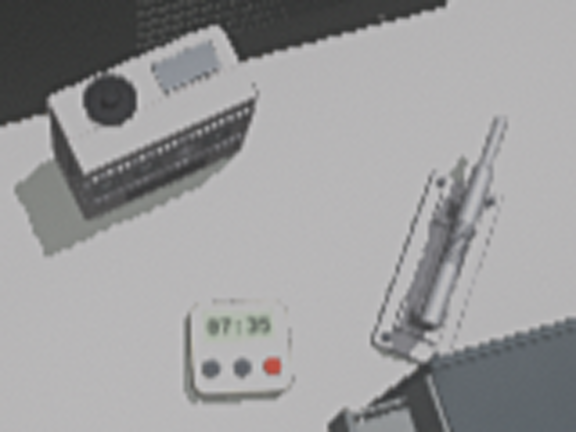

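View pics/scenecrop.png

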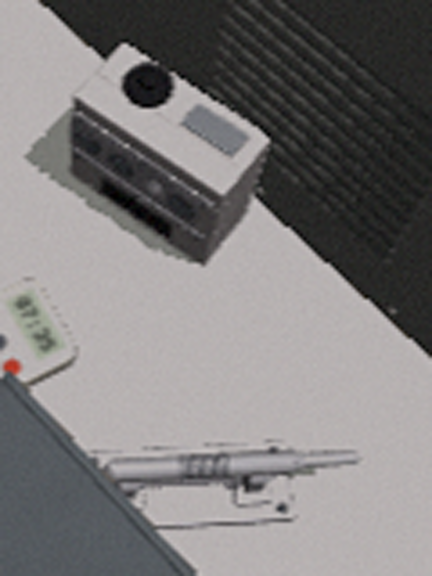

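```bash
python3 - <<'E'
from h import *
C={n:cap(n,n+'3.png') for n in ['scene','top']}
for n,us in [('scene',[(145,160),(145,188),(215,52),(215,97)]),('top',[(210,297),(224,282),(135,184),(125,183)])]:
    for u,v in us: print(n,u,v,[onz(C[n],u,v,z)[:2].round(3).tolist() for z in (.15,.34)])
a=cv2.imread('pics/scene3.png')[30:230,100:300]; b=cv2.imread('pics/top3.png')[100:330,60:290]
cv2.imwrite('pics/scr.png',np.hstack([cv2.resize(a,(400,400)),cv2.resize(b,(400,400))]))
E
```

```text
scene 145 160 [[0.283, 0.235], [0.293, 0.082]]
scene 145 188 [[0.261, 0.163], [0.277, 0.031]]
scene 215 52 [[0.568, 0.502], [0.496, 0.272]]
scene 215 97 [[0.502, 0.344], [0.449, 0.16]]
top 210 297 [[0.28, 0.161], [0.283, 0.14]]
top 224 282 [[0.308, 0.134], [0.303, 0.12]]
top 135 184 [[0.508, 0.318], [0.452, 0.257]]
top 125 183 [[0.51, 0.339], [0.454, 0.272]]
```

View pics/scr.png

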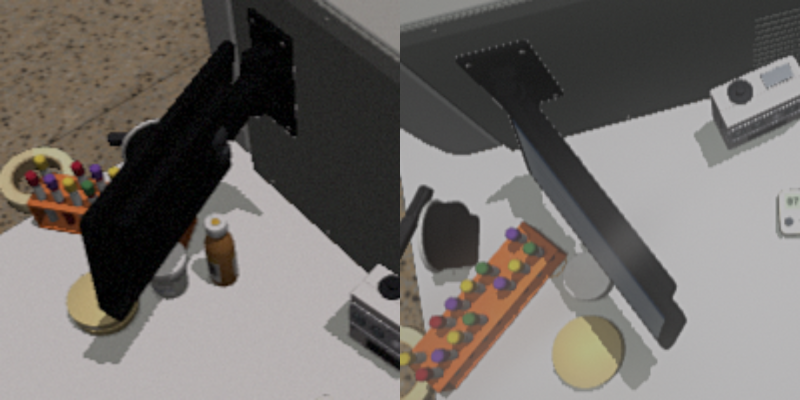

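Call:
play_rows([
  [[0, 0, -4], [0, 0, 0], 8.7],
  [[0, 0, -4], [0, 0, 0], 8.7],
  [[0, 0, -4], [0, 0, 0], 8.7],
  [[0, 0, -4], [0, 0, 0], 8.7],
  [[0, 0, -4], [0, 0, 0], 8.7],
  [[0, 0, -2], [0, 0, 0], 8.7],
  [[-2.75, 2.72, 0], [0, 0, 0], 8.7],
  [[-2.75, 2.72, 0], [0, 0, 0], 8.7],
])

```text
clock: 2.17
eef_pos: [0.2367, 0.5762, 0.4624]
tcp_rot: [-180.0, -0.2, 72.8]
force: [0.8, -0.5, -0.3]
grip_width: 0.0869
```

Call:
play_rows([
  [[-2.75, 2.72, 0], [0, 0, 0], 8.7],
  [[-2.75, 2.72, 0], [0, 0, 0], 8.7],
  [[-2.75, 2.72, 0], [0, 0, 0], 8.7],
  [[-2.75, 2.72, 0], [0, 0, 0], 8.7],
  [[-2.75, 2.72, 0], [0, 0, 0], 8.7],
  [[-2.75, 2.72, 0], [0, 0, 0], 8.7],
  [[-2.75, 2.72, 0], [0, 0, 0], 8.7],
  [[-2.75, 2.72, 0], [0, 0, 0], 8.7],
])

```text
clock: 2.83
eef_pos: [0.3799, 0.2979, 0.4618]
tcp_rot: [180.0, -0.1, 72.5]
force: [1.3, 0.5, 0.2]
grip_width: 0.0868
```

Call:
play_rows([
  [[-3.29, 2.26, 0], [0, 0, 0], 8.7],
  [[-3.29, 2.26, 0], [0, 0, 0], 8.7],
  [[-3.29, 2.26, 0], [0, 0, 0], 8.7],
  [[-3.29, 2.26, 0], [0, 0, 0], 8.7],
  [[-3.29, 2.26, 0], [0, 0, 0], 8.7],
  [[-3.29, 2.26, 0], [0, 0, 0], 8.7],
  [[-3.29, 2.26, 0], [0, 0, 0], 8.7],
  [[-3.29, 2.26, 0], [0, 0, 0], 8.7],
])

```text
clock: 3.5
eef_pos: [0.4729, -0.0075, 0.4619]
tcp_rot: [180.0, -0.1, 72.5]
force: [0.9, 1.0, 0.6]
grip_width: 0.0868
```

Call:
play_rows([
  [[-3.29, 2.26, 0], [0, 0, 0], 8.7],
  [[-3.29, 2.26, 0], [0, 0, 0], 8.7],
  [[-3.29, 2.26, 0], [0, 0, 5.7], 8.7],
  [[-3, 1, 0], [0, 0, 0], 8.7],
  [[0, 0, 3], [0, 0, 0], 8.7],
  [[0, 0, 4], [0, 0, 0], 8.7],
  [[0, 0, 3], [0, 0, 0], 8.7],
  [[0, 0, 0], [0, 0, 0], 8.7],
])

```text
clock: 4.17
eef_pos: [0.502, -0.1502, 0.3559]
tcp_rot: [-179.4, 0.2, 66.8]
force: [-0.5, 0.5, 0.4]
grip_width: 0.0866
```

```bash
python3 - <<'E'
from h import *
s=r.sense();print(s['clock'],s['eef_pos'],s['tcp_rot'],s['joint_positions'].round(1))
c=cap('wrist','w1.png');print({k:v for k,v in c.items() if k!='pixels'})
for q in ['pin','cradle','photometer','recess_mouth']:
    for d in r.search_frame('wrist',q)[:2]: print(q,d)
E
```

```text
4.1667 [ 0.50202136 -0.15022233  0.35585837] [-1.79360598e+02  1.51030809e-01  6.68090872e+01] [-22.    8.6  39.2 100.3  -5.6  73.8  85.4]
{'fx': 306.7406320868047, 'fy': 306.7406320868047, 'cx': 253.25147846112662, 'cy': 188.12411634304155, 'world_from_camera': array([[ 0.39301131, -0.87945483, -0.26851687,  0.42711179],
       [ 0.91953099,  0.37517956,  0.11706004, -0.11686752],
       [-0.00220698, -0.2929155 ,  0.95613578,  0.4994079 ],
       [ 0.        ,  0.        ,  0.        ,  1.        ]])}
pin {'box': [247.8, 120.3, 260.2, 216.4], 'confidence': 0.86}
cradle {'box': [240.1, 107.7, 268.1, 186.8], 'confidence': 0.81}
photometer {'box': [346.4, 113.1, 463.2, 208.8], 'confidence': 0.55}
recess_mouth {'box': [361.3, 112.4, 431.9, 171.7], 'confidence': 0.91}
```

View pics/w1.png

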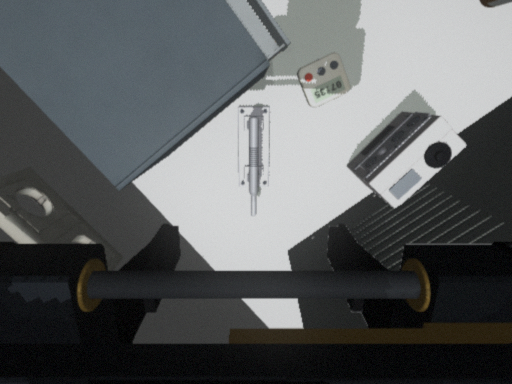

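```bash
python3 - <<'E'
from h import *
c=cap('wrist','w2.png')
for u,v,z,n in [(254,117,.05,'tail'),(254.3,216,.05,'tip'),(256,157,.055,'rings'),(240,105.5,.008,'cr'),(269,105.5,.008,'cr'),(268.5,186,.008,'cr'),(239,186,.008,'cr'),(120,187,.2,'cab'),(268,62,.2,'cab'),(290,43,.2,'drawer')]:
    print(n,onz(c,u,v,z).round(4))
im=cv2.cvtColor(c['pixels'],cv2.COLOR_RGB2BGR)
a=cv2.resize(im[95:225,215:295],None,fx=4.4,fy=4.4,interpolation=cv2.INTER_CUBIC)
b=cv2.resize(im[95:225,340:470],None,fx=4.4/1.3,fy=4.4/1.3,interpolation=cv2.INTER_CUBIC)
b=cv2.copyMakeBorder(b,0,a.shape[0]-b.shape[0],0,0,cv2.BORDER_CONSTANT)
cv2.imwrite('pics/w2c.png',np.hstack([a,b]))
E
```

```text
tail [ 0.4659 -0.1317  0.05  ]
tip [ 0.6096 -0.1923  0.05  ]
rings [ 0.5206 -0.1517  0.055 ]
cr [ 0.4444 -0.1462  0.008 ]
cr [ 0.4623 -0.1043  0.008 ]
cr [ 0.5847 -0.1552  0.008 ]
cr [ 0.565  -0.2014  0.008 ]
cab [ 0.4648 -0.2844  0.2   ]
cab [ 0.4132 -0.0958  0.2   ]
drawer [ 0.4062 -0.0713  0.2   ]
```

View pics/w2c.png

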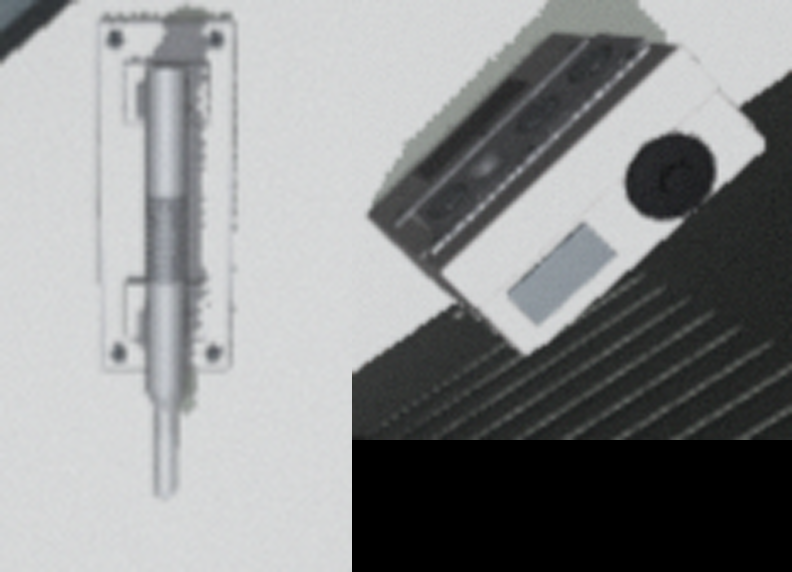

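```bash
python3 - <<'E'
from h import *
s=r.sense();print(s['eef_pos'],s['tcp_rot'],s['joint_velocities'].round(2))
c=cap('wrist','w3.png')
a=cv2.imread('pics/w2.png').astype(int);b=cv2.imread('pics/w3.png').astype(int)
print('diff',abs(a-b)[:230].mean())
print(c['world_from_camera'].round(4))
for u,v,z,n in [(252.9,109.8,.05,'tail'),(253,207.5,.05,'tip'),(253,158.7,.05,'ringend'),(237.3,99.1,.008,'cr'),(268.6,99.1,.008,'cr'),(267.7,179.1,.008,'cr'),(238.6,179.1,.008,'cr'),(379.9,143.7,.064,'recess')]:
    print(n,onz(c,u,v,z).round(4))
d=r.cut_out('wrist','pin')[0]; m=np.argwhere(d['mask'])[:,::-1].astype(np.float32);print(d['box'],cv2.boxPoints(cv2.minAreaRect(m)))
E
```

```text
[ 0.506589   -0.15170224  0.36383159] [ 1.79767055e+02 -7.39403837e-02  6.68563603e+01] [-0.03  0.05 -0.1   0.68 -0.07 -0.17 -0.04]
diff 2.3645861639492756
[[ 0.3923 -0.8751 -0.2834  0.4294]
 [ 0.9198  0.3738  0.1191 -0.1181]
 [ 0.0017 -0.3074  0.9516  0.5061]
 [ 0.      0.      0.      1.    ]]
tail [ 0.4558 -0.1291  0.05  ]
tip [ 0.595  -0.1883  0.05  ]
ringend [ 0.522  -0.1572  0.05  ]
cr [ 0.4337 -0.1461  0.008 ]
cr [ 0.4529 -0.1012  0.008 ]
cr [ 0.5726 -0.1517  0.008 ]
cr [ 0.5533 -0.1969  0.008 ]
recess [0.5709 0.0217 0.064 ]
[245.9, 113.3, 255.6, 208.2] [[246.6241  206.93658]
 [248.03044 109.89899]
 [257.43427 110.03528]
 [256.0279  207.07288]]
```

```bash
python3 - <<'E'
from h import *
c=cap('wrist'); t=cap('top')
for u,v in [(230.9,95),(215,108.6)]: print('w',onz(c,u,v,.2).round(3))
im=cv2.cvtColor(c['pixels'],cv2.COLOR_RGB2BGR)
a=cv2.resize(im[20:220,90:310],(440,400)); b=cv2.resize(cv2.cvtColor(t['pixels'],cv2.COLOR_RGB2BGR)[140:340,300:480],(360,400))
# grasp body footprint projected at z=.2 and z=.1
g=np.array([.509,-.1517]);ang=np.deg2rad(-23);x=np.array([np.cos(ang),np.sin(ang)]);y=np.array([-x[1],x[0]])
for im2,cc,f,o in [(a,c,2,(90,20)),(b,t,2,(300,140))]:
    for z,col in [(.2,(0,0,255)),(.101,(0,255,0))]:
        p=[(proj(cc,[*(g+i*.0375*x+j*.095*y),z])-o)*f for i,j in [(1,1),(1,-1),(-1,-1),(-1,1)]]
        cv2.polylines(im2,[np.int32(p)],True,col,1)
cv2.imwrite('pics/cab.png',np.hstack([a,b]))
E
```

```text
w [ 0.426 -0.139  0.2  ]
w [ 0.431 -0.158  0.2  ]
```

View pics/cab.png

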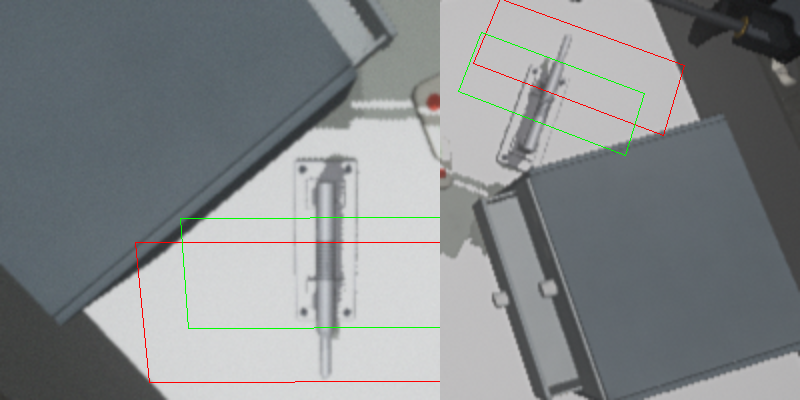

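Call:
play_rows([
  [[0.1, 1.17, 0], [0, 0, 0], 8.7],
  [[0, 0, 3], [0, 0, 0], 8.7],
  [[0, 0, 4], [0, 0, 0], 8.7],
  [[0, 0, 4], [0, 0, 0], 8.7],
  [[0, 0, 3], [0, 0, 0], 8.7],
  [[0, 0, 0], [4, 0, 0], 8.7],
  [[0, 0, 0], [4, 0, 0], 8.7],
  [[0, 0, 0], [0, 0, 0], 8.7],
])

```text
clock: 5.33
eef_pos: [0.5182, -0.1555, 0.2207]
tcp_rot: [-171.9, 0.1, 66.9]
force: [0.9, -0.1, 0.8]
grip_width: 0.0869
```

Call:
play_rows([
  [[0, 0, 0], [0, 0, 0], 8.7],
  [[0, 0, 0], [0, 0, 0], 8.7],
  [[0, 0, 0], [0, 0, 0], 8.7],
  [[0, 0, 0], [0, 0, 0], 8.7],
])

```text
clock: 5.67
eef_pos: [0.5163, -0.1548, 0.2221]
tcp_rot: [-172.1, -0.1, 66.8]
force: [0.1, -0.0, 0.1]
grip_width: 0.087
```

```bash
cat > look.py <<'E'
from h import *
s=r.sense();print(s['clock'],s['eef_pos'],s['tcp_rot'],s['force'].round(1))
c=cap('wrist','w4.png')
im=cv2.cvtColor(c['pixels'],cv2.COLOR_RGB2BGR)
d=r.cut_out('wrist','pin')[0]; m=np.argwhere(d['mask'])[:,::-1].astype(np.float32)
bp=cv2.boxPoints(cv2.minAreaRect(m)); print(d['confidence'],d['box'],bp.round(1).tolist())
# nominal model overlay
cc=np.array([.5035,-.1492]);ang=np.deg2rad(-23);x=np.array([np.cos(ang),np.sin(ang)]);y=np.array([-x[1],x[0]])
P=lambda a,b,z:tuple(np.int32(proj(c,[*(cc+a*x+b*y),z])*16))
cv2.polylines(im,[np.int32([P(i*.065,j*.025,.008) for i,j in [(1,1),(1,-1),(-1,-1),(-1,1)]])],True,(0,255,0),1,cv2.LINE_AA,4)
o=.004
cv2.line(im,P(-.056+o,0,.05),P(.096+o,0,.05),(0,0,255),1,cv2.LINE_AA,4)
sx=s['eef_pos'];cv2.circle(im,tuple(np.int32(proj(c,sx))),3,(255,0,0),1)
cv2.imwrite('pics/w4o.png',cv2.resize(im,None,fx=1.5,fy=1.5))
E
python3 look.py
```

```text
5.6667 [ 0.51630933 -0.15483609  0.22208875] [-1.72073310e+02 -5.40637262e-02  6.68472184e+01] [ 0.1 -0.   0.1]
0.96 [247.3, 133.9, 257.2, 270.7] [[245.0, 134.0], [257.0, 134.0], [257.0, 270.0], [245.0, 270.0]]
```

View pics/w4o.png

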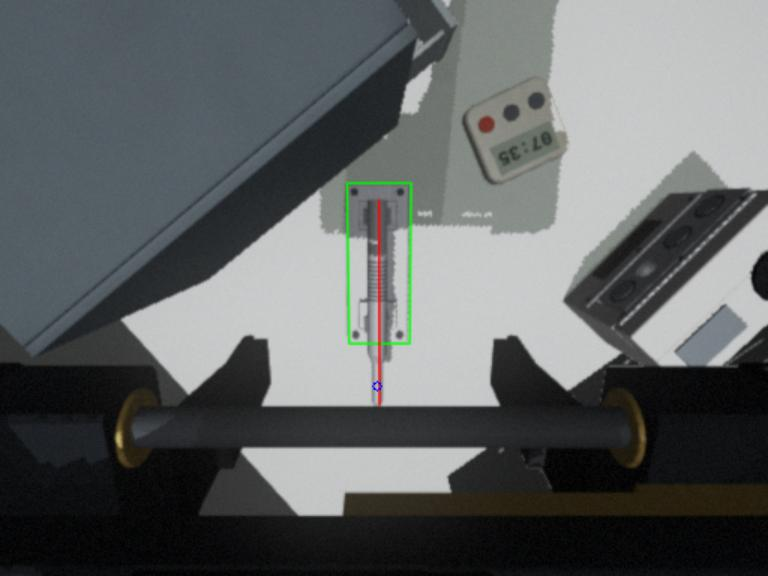

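Call:
play_rows([
  [[0, 0.45, 2.48], [0, 0, 0], 8.7],
  [[0, 0.35, 2.48], [0, 0, 0], 8.7],
  [[0, 0.35, 2.48], [0, 0, 0], 8.7],
  [[0, 0.35, 2.48], [0, 0, 0], 8.7],
  [[0, 0, 0], [0, 0, 0], 8.7],
  [[0, 0, 0], [0, 0, 0], 8.7],
  [[0, 0, 0], [0, 0, 0], 8.7],
])

```text
clock: 6.35
eef_pos: [0.5183, -0.1558, 0.1225]
tcp_rot: [-172.1, -0.0, 66.8]
force: [0.7, -0.3, 1.0]
grip_width: 0.0871
```

```bash
python3 look.py
```

```text
6.35 [ 0.51829901 -0.15584386  0.12249618] [-1.72114798e+02 -2.26917086e-02  6.68303586e+01] [ 0.7 -0.3  1. ]
0.98 [239.1, 129.3, 261.7, 321.3] [[240.0, 128.0], [261.0, 128.0], [261.0, 321.0], [240.0, 321.0]]
```

View pics/w4o.png

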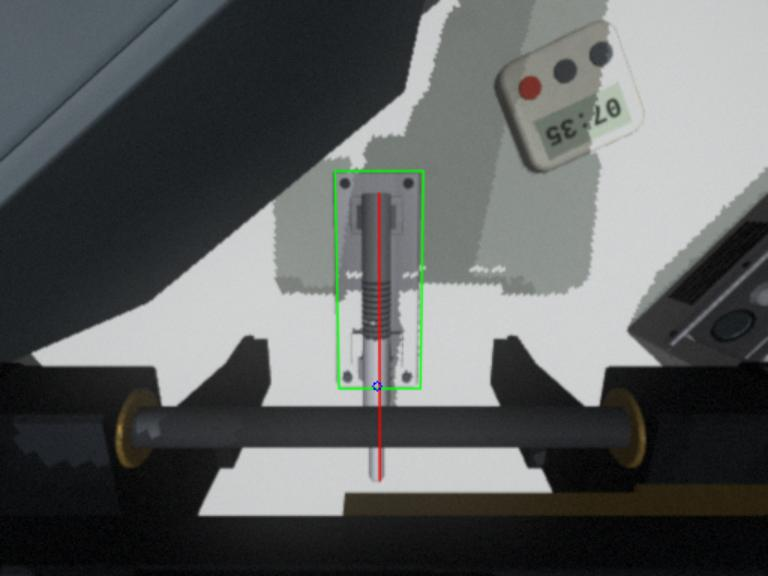

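Call:
play_rows([
  [[-0.05, 0.25, 1.8], [0, 0, 0], 8.7],
  [[0, 0.25, 1.8], [0, 0, 0], 8.7],
  [[0, 0.25, 1.8], [0, 0, 0], 8.7],
  [[0, 0.25, 1.8], [0, 0, 0], 8.7],
  [[0, 0, 0], [0, 0, 0], 8.7],
  [[0, 0, 0], [0, 0, 0], 8.7],
  [[0, 0, 0], [0, 0, 0], 8.7],
  [[0, 0, 0], [0, 0, 0], 8.7],
])

```text
clock: 7.12
eef_pos: [0.5183, -0.1563, 0.0501]
tcp_rot: [-172.2, -0.0, 66.8]
force: [0.0, 0.8, 0.5]
grip_width: 0.087
```

Call:
play_rows([
  [[0, 0, 0], [0, 0, 0], 2.2],
  [[0, 0, 0], [0, 0, 0], 2.2],
  [[0, 0, 0], [0, 0, 0], 2.2],
  [[0, 0, 0], [0, 0, 0], 2.2],
  [[0, 0, 0], [0, 0, 0], 2.2],
  [[0, 0, 0], [0, 0, 0], 2.2],
  [[0, 0, 0], [0, 0, 0], 2.2],
  [[0, 0, 0], [0, 0, 0], 2.2],
], newtons=8)

```text
clock: 7.78
eef_pos: [0.5172, -0.1559, 0.0484]
tcp_rot: [-172.0, 0.0, 66.8]
force: [0.1, 0.6, 0.5]
grip_width: 0.0418
```

Call:
play_rows([
  [[0, 0, 0], [0, 0, 0], 1.7],
  [[0, 0, 0], [0, 0, 0], 1.5],
  [[0, 0, 0], [0, 0, 0], 1.3],
  [[0, 0, 0], [0, 0, 0], 1.1],
  [[0, 0, 0], [0, 0, 0], 0.9],
  [[0, 0, 0], [0, 0, 0], 0.9],
  [[0, 0, 0], [0, 0, 0], 0.9],
  [[0, 0, 0], [0, 0, 0], 0.9],
], newtons=8)

```text
clock: 8.45
eef_pos: [0.5167, -0.1572, 0.0486]
tcp_rot: [-172.0, 0.1, 66.8]
force: [-1.9, -4.2, 2.3]
grip_width: 0.0136
```

Call:
play_rows([
  [[0, 0, 0], [0, 0, 0], 0.5],
  [[0, 0, 0], [0, 0, 0], 0.5],
  [[0, 0, 0], [0, 0, 0], 0.5],
  [[0, 0, 0], [0, 0, 0], 0.5],
], newtons=45)

```text
clock: 8.78
eef_pos: [0.5167, -0.1571, 0.0487]
tcp_rot: [-172.0, 0.1, 66.8]
force: [-2.4, -5.2, 3.2]
grip_width: 0.0123
```

Call:
play_rows([
  [[-0.06, 0, 0], [0, 0, 0], 0.5],
  [[-0.06, 0, 0], [0, 0, 0], 0.5],
  [[0, 0, 0], [0, 0, 0], 0.5],
  [[0, 0, 0], [0, 0, 0], 0.5],
])

```text
clock: 9.12
eef_pos: [0.5167, -0.1572, 0.0486]
tcp_rot: [-172.0, 0.0, 66.8]
force: [-2.8, -3.1, 3.2]
grip_width: 0.0126
```

Call:
play_rows([
  [[-0.1, 0, 0], [0, 0, 0], 0.5],
  [[0, -0.03, -0.2], [0, 0, 0], 0.5],
  [[0, -0.06, -0.4], [0, 0, 0], 0.5],
  [[0, -0.14, -1.0], [0, 0, 0], 0.5],
  [[0, -0.28, -2.0], [0, 0, 0], 0.5],
  [[0, -0.28, -2.0], [0, 0, 0], 0.5],
  [[0, -0.28, -2.0], [0, 0, 0], 0.5],
  [[0, 0, 0], [0, 0, 0], 0.5],
])

```text
clock: 9.78
eef_pos: [0.5189, -0.1583, 0.1293]
tcp_rot: [-172.4, -0.1, 66.9]
force: [0.3, -0.1, -0.5]
grip_width: 0.0124
```

Call:
play_rows([
  [[0, 0, 0], [0, 0, 0], 0.5],
  [[0, 0, 0], [0, 0, 0], 0.5],
  [[0, 0, 0], [0, 0, 0], 0.5],
  [[0, 0, 0], [0, 0, 0], 0.5],
])

```text
clock: 10.12
eef_pos: [0.5157, -0.1575, 0.1243]
tcp_rot: [-171.9, 0.0, 66.9]
force: [-0.8, 0.0, -0.6]
grip_width: 0.0122
```

```bash
python3 look.py
```

```text
10.1167 [ 0.51571466 -0.15745784  0.12427484] [-1.71881618e+02  1.88477747e-02  6.68515782e+01] [-0.8  0.  -0.6]
0.96 [238.5, 129.0, 268.2, 330.1] [[238.3000030517578, 127.0999984741211], [267.0, 126.80000305175781], [269.29998779296875, 327.8999938964844], [240.6999969482422, 328.29998779296875]]
```

View pics/w4o.png

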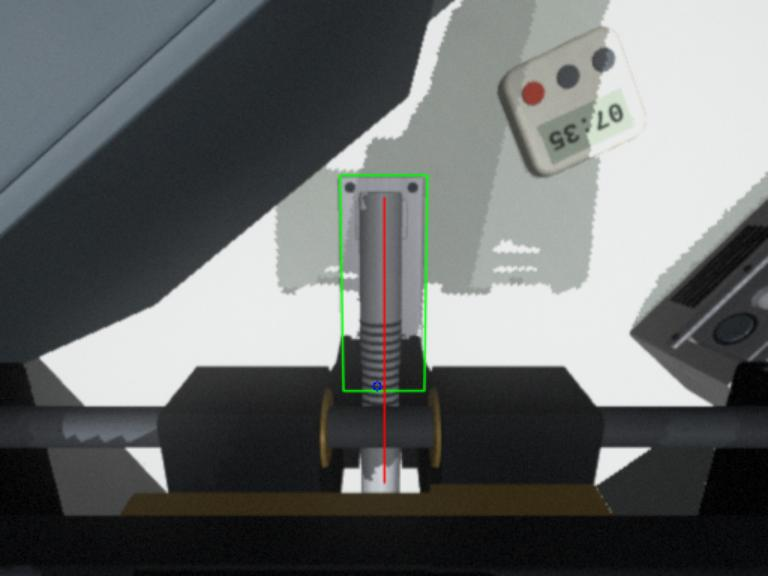

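```bash
python3 - <<'E'
from h import *
c={'s':cap('scene'),'t':cap('top')}
w=dict(c['t']); 
wc=cap('wrist'); w=dict(wc); w['world_from_camera']=np.array([[.3923,-.8751,-.2834,.4294],[.9198,.3738,.1191,-.1181],[.0017,-.3074,.9516,.5061],[0,0,0,1]])
c['w']=w
def yaw(a,b): d=a-b; return np.degrees(np.arctan2(-d[0],d[1])).round(2)
for k,L,Rr in [('w',(436.9,108.9),(366.9,174.8)),('t',(247.8,172.8),(296.4,150.6)),('s',(275.3,177.2),(316.7,204.2))]:
    a=onz(c[k],*L,.108);b=onz(c[k],*Rr,.108)
    y=yaw(a,b);m=(a+b)/2; yy=(a-b)/np.linalg.norm(a-b); rec=m-.012*yy; print(k,a.round(4),b.round(4),np.linalg.norm(a-b).round(4),'yaw',y,'recess',rec.round(4))
b=onz(c['s'],316.7,204.2,.108);e=onz(c['s'],330,189.7,.108);d=e-b;print('side',d,np.degrees(np.arctan2(d[1],d[0])))
E
```

```text
w [0.5424 0.086  0.108 ] [ 0.5907 -0.0199  0.108 ] 0.1164 yaw 24.54 recess [0.5715 0.0222 0.108 ]
t [0.5419 0.0855 0.108 ] [ 0.5921 -0.0238  0.108 ] 0.1203 yaw 24.7 recess [0.572 0.02  0.108]
s [0.5409 0.0833 0.108 ] [ 0.5911 -0.0222  0.108 ] 0.1168 yaw 25.46 recess [0.5712 0.0197 0.108 ]
side [0.04681011 0.01873242 0.        ] 21.81024849464196
```

Call:
play_rows([
  [[0, -0.21, -1.48], [0, 0, 0], 0.5],
  [[0, -0.21, -1.49], [0, 0, 0], 0.5],
  [[2.1, -1.83, 0.26], [0, 0, 0], 0.5],
  [[2.1, -1.83, 0.26], [0, 0, 0], 0.5],
  [[2.1, -1.83, 0.26], [0, 0, 0], 0.5],
  [[2.1, -1.83, 0.26], [0, 0, 0], 0.5],
  [[2.13, -1.85, 0.27], [0, 0, 0], 0.5],
  [[0, 0, 0], [0, -0.96, -6.73], 0.5],
])

```text
clock: 11.03
eef_pos: [0.4703, -0.0195, 0.1545]
tcp_rot: [-171.8, -0.1, 74.1]
force: [-1.3, 0.3, -1.4]
grip_width: 0.0125
```

Call:
play_rows([
  [[0, 0, 0], [0, -0.96, -6.73], 0.5],
  [[0, 0, 0], [0, -0.96, -6.73], 0.5],
  [[0, 0, 0], [0, -0.96, -6.73], 0.5],
  [[0, 0, 0], [0, -0.96, -6.73], 0.5],
  [[0, 0, 0], [0, -0.96, -6.73], 0.5],
  [[0, 0, 0], [0, -0.96, -6.73], 0.5],
  [[0, 0, 0], [0, 0, 0], 0.5],
  [[0, 0, 0], [0, 0, 0], 0.5],
])

```text
clock: 11.7
eef_pos: [0.4725, -0.0246, 0.155]
tcp_rot: [-172.0, 0.1, 114.3]
force: [0.1, -1.0, -0.3]
grip_width: 0.0124
```

Call:
play_rows([
  [[0, 0, 0], [0, 0, 0], 0.5],
  [[0, 0, 0], [0, 0, 0], 0.5],
  [[0, 0, 0], [0, 0, 0], 0.5],
  [[0, 0, 0], [0, 0, 0], 0.5],
])

```text
clock: 12.03
eef_pos: [0.4726, -0.0248, 0.155]
tcp_rot: [-172.0, 0.1, 114.4]
force: [-0.3, 0.2, 0.0]
grip_width: 0.0124
```

Call:
play_rows([
  [[0, 0.32, 2.28], [0, 0, 0], 0.5],
  [[0, 0.32, 2.28], [0, 0, 0], 0.5],
  [[0, 0.32, 2.28], [0, 0, 0], 0.5],
  [[0, 0.32, 2.28], [0, 0, 0], 0.5],
  [[0, 0, 0], [0, 0, 0], 0.5],
  [[0, 0, 0], [0, 0, 0], 0.5],
  [[0, 0, 0], [0, 0, 0], 0.5],
  [[0, 0, 0], [0, 0, 0], 0.5],
])

```text
clock: 12.7
eef_pos: [0.4737, -0.0249, 0.0642]
tcp_rot: [-172.1, 0.1, 114.4]
force: [0.8, -1.0, -0.2]
grip_width: 0.0124
```

```bash
cat > look2.py <<'E'
from h import *
s=r.sense();print(s['clock'],s['eef_pos'],s['tcp_rot'],s['force'].round(1))
t=s['eef_pos'];ya=np.deg2rad(s['tcp_rot'][2]-90);n=np.array([np.cos(ya),np.sin(ya),0])
ax0=t+[0,0,.0014]; tip=ax0+.0843*n; tail=tip-.152*n
rec=np.array([.5714,.021,.064]);px=np.array([np.cos(np.deg2rad(24.5)),np.sin(np.deg2rad(24.5)),0])
tiles=[]
for k in ['scene','top','wrist']:
    c=cap(k,k+'5.png'); im=cv2.cvtColor(c['pixels'],cv2.COLOR_RGB2BGR)
    f=5 if k!='wrist' else 2
    ctr=proj(c,(tip+rec)/2); w=400//f; hgt=290//f
    o=np.array([int(ctr[0]-w/2),int(ctr[1]-hgt/2)])
    if k=='wrist': o=np.array([170,80]); 
    o=np.clip(o,0,[512-w,384-hgt])
    cr=cv2.resize(im[o[1]:o[1]+hgt,o[0]:o[0]+w],(400,290),interpolation=cv2.INTER_CUBIC)
    P=lambda p:tuple(np.int32((proj(c,p)-o+.5)*f))
    print(k,'o',o,'f',f,'tip',proj(c,tip).round(1),'rec',proj(c,rec).round(1))
    if k!='wrist':
        cv2.circle(cr,P(tip),2,(0,0,255),-1); cv2.circle(cr,P(rec),3,(0,255,0),1)
    tiles.append(cr)
    for q in ['pin']:
        for d in r.cut_out(k,q)[:1]:
            m=np.argwhere(d['mask'])[:,::-1].astype(np.float32); print(q,round(d['confidence'],2),d['box'],cv2.minAreaRect(m))
tiles.append(np.zeros_like(tiles[0]))
cv2.imwrite('pics/tiles.png',np.vstack([np.hstack(tiles[:2]),np.hstack(tiles[2:])]))
E
python3 look2.py
```

```text
12.7 [ 0.47368364 -0.02485116  0.06423887] [-1.72111270e+02  1.32404875e-01  1.14408716e+02] [ 0.8 -1.  -0.2]
scene o [255 176] f 5 tip [292.6 208.5] rec [298.  201.7]
pin 0.72 [252.8, 238.3, 270.1, 256.9] ((260.0, 246.50001525878906), (6.363961219787598, 24.748737335205078), 45.0)
top o [238 141] f 5 tip [280.6 174.4] rec [275.5 166.1]
wrist o [170  80] f 2 tip [251.9 399.2] rec [254.2 431.9]
pin 0.66 [238.7, 126.0, 267.7, 329.6] ((252.99996948242188, 227.99998474121094), (201.99996948242188, 29.999996185302734), 90.0)
```

View pics/tiles.png

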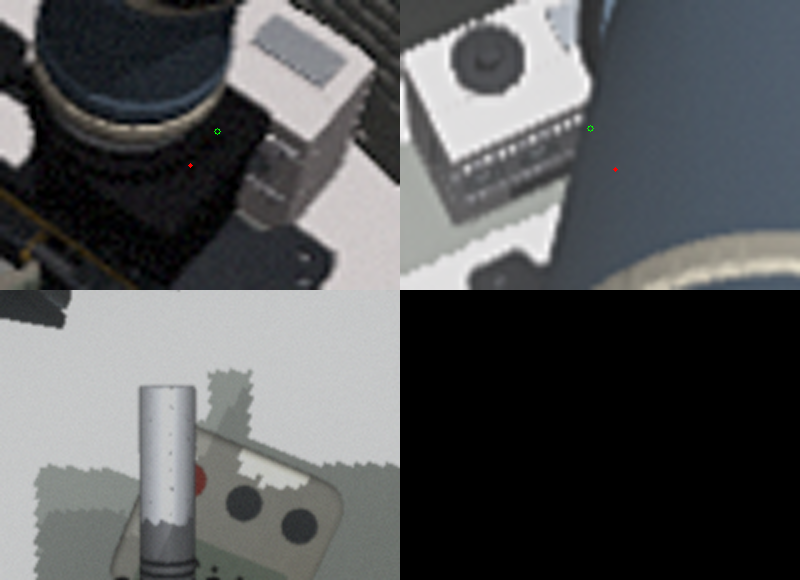

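Call:
play_rows([
  [[0, 0.01, 0.1], [0, 0, 0], 0.5],
  [[0, 0.5, -0.07], [0, 0, 0], 0.5],
  [[0, 0.5, -0.07], [0, 0, 0], 0.5],
  [[0, 0.5, -0.07], [0, 0, 0], 0.5],
  [[0, 0.3, -0.04], [0, 0, 0], 0.5],
  [[0, 0, 0], [0, 0, 0], 0.5],
  [[0, 0, 0], [0, 0, 0], 0.5],
  [[0, 0, 0], [0, 0, 0], 0.5],
])

```text
clock: 13.67
eef_pos: [0.4888, -0.0174, 0.0618]
tcp_rot: [-171.9, 0.1, 114.4]
force: [-0.5, 0.1, -0.6]
grip_width: 0.0127
```

Call:
play_rows([
  [[0, 0.2, -0.028], [0, 0, 0], 0.5],
  [[0, 0.1, -0.014], [0, 0, 0], 0.5],
  [[0, 0.1, -0.014], [0, 0, 0], 0.5],
  [[0, 0.1, -0.014], [0, 0, 0], 0.5],
  [[0, 0, 0], [0, 0, 0], 0.5],
  [[0, 0, 0], [0, 0, 0], 0.5],
])

```text
clock: 14.17
eef_pos: [0.4937, -0.0152, 0.0619]
tcp_rot: [-172.0, 0.1, 114.4]
force: [0.2, -0.1, -0.4]
grip_width: 0.0126
```

Call:
play_rows([
  [[0, 0.15, -0.02], [0, 0, 0], 0.5],
  [[0, 0.15, -0.02], [0, 0, 0], 0.5],
  [[0, 0.1, -0.014], [0, 0, 0], 0.5],
  [[0, 0, 0], [0, 0, 0], 0.5],
  [[0, 0, 0], [0, 0, 0], 0.5],
])

```text
clock: 14.58
eef_pos: [0.4974, -0.0135, 0.0619]
tcp_rot: [-172.0, 0.1, 114.4]
force: [0.7, -1.3, -1.2]
grip_width: 0.0126
```

Call:
play_rows([
  [[0, 0.1, -0.014], [0, 0, 0], 0.5],
  [[0, 0.1, -0.014], [0, 0, 0], 0.5],
  [[0, 0.1, -0.014], [0, 0, 0], 0.5],
  [[0, 0, 0], [0, 0, 0], 0.5],
  [[0, 0, 0], [0, 0, 0], 0.5],
])

```text
clock: 15.0
eef_pos: [0.5001, -0.0122, 0.0618]
tcp_rot: [-172.0, 0.1, 114.4]
force: [-0.0, 0.2, -1.2]
grip_width: 0.0127
```

Call:
play_rows([
  [[0, 0.1, -0.014], [0, 0, 0], 0.5],
  [[0, 0.1, -0.014], [0, 0, 0], 0.5],
  [[0, 0.1, -0.014], [0, 0, 0], 0.5],
  [[0, 0, 0], [0, 0, 0], 0.5],
  [[0, 0, 0], [0, 0, 0], 0.5],
])

```text
clock: 15.42
eef_pos: [0.502, -0.0114, 0.0616]
tcp_rot: [-171.9, 0.1, 114.4]
force: [-2.5, -2.0, -0.5]
grip_width: 0.0125
```

Call:
play_rows([
  [[0, 0.1, -0.014], [0, 0, 0], 0.5],
  [[0, 0.1, -0.014], [0, 0, 0], 0.5],
  [[0, 0, 0], [0, 0, 0], 0.5],
  [[0, 0, 0], [0, 0, 0], 0.5],
])

```text
clock: 15.75
eef_pos: [0.5041, -0.0104, 0.0617]
tcp_rot: [-171.9, 0.1, 114.4]
force: [-3.7, -1.8, -0.4]
grip_width: 0.0122
```

Call:
play_rows([
  [[0, 0.1, -0.014], [0, 0, 0], 0.5],
  [[0, 0.1, -0.014], [0, 0, 0], 0.5],
  [[0, 0.1, -0.014], [0, 0, 0], 0.5],
  [[0, 0.05, -0.007], [0, 0, 0], 0.5],
  [[0, 0, 0], [0, 0, 0], 0.5],
  [[0, 0, 0], [0, 0, 0], 0.5],
])

```text
clock: 16.25
eef_pos: [0.5069, -0.0091, 0.0616]
tcp_rot: [-171.8, 0.1, 114.4]
force: [-5.3, -3.1, -0.6]
grip_width: 0.0129
```

Call:
play_rows([
  [[0.15, 0, 0], [0, 0, 0], 0.5],
  [[0.15, 0, 0], [0, 0, 0], 0.5],
  [[0.15, 0, 0], [0, 0, 0], 0.5],
  [[0.15, 0, 0], [0, 0, 0], 0.5],
  [[0.15, 0, 0], [0, 0, 0], 0.5],
  [[0, 0, 0], [0, 0, 0], 0.5],
  [[0, 0, 0], [0, 0, 0], 0.5],
])

```text
clock: 16.83
eef_pos: [0.5038, -0.0024, 0.0616]
tcp_rot: [-171.8, 0.1, 114.4]
force: [-4.7, -3.6, -1.5]
grip_width: 0.0123
```

Call:
play_rows([
  [[0.2, 0.005, 0], [0, 0, 0], 0.5],
  [[0.2, 0.005, 0], [0, 0, 0], 0.5],
  [[0.2, 0.005, 0], [0, 0, 0], 0.5],
  [[0.2, 0.005, 0], [0, 0, 0], 0.5],
  [[0.2, 0, 0], [0, 0, 0], 0.5],
  [[0.2, 0, 0], [0, 0, 0], 0.5],
  [[0, 0, 0], [0, 0, 0], 0.5],
  [[0, 0, 0], [0, 0, 0], 0.5],
])

```text
clock: 17.5
eef_pos: [0.4989, 0.0087, 0.0616]
tcp_rot: [-171.8, 0.1, 114.4]
force: [-4.6, -3.3, -0.9]
grip_width: 0.0123
```

Call:
play_rows([
  [[0.2, 0, 0], [0, 0, 0], 0.5],
  [[0.2, 0, 0], [0, 0, 0], 0.5],
  [[0.2, 0, 0], [0, 0, 0], 0.5],
  [[0.2, 0, 0], [0, 0, 0], 0.5],
  [[0.2, 0, 0], [0, 0, 0], 0.5],
  [[0.2, 0, 0], [0, 0, 0], 0.5],
  [[0, 0, 0], [0, 0, 0], 0.5],
  [[0, 0, 0], [0, 0, 0], 0.5],
])

```text
clock: 18.17
eef_pos: [0.494, 0.0196, 0.0615]
tcp_rot: [-171.8, 0.1, 114.4]
force: [-5.4, -3.0, -1.0]
grip_width: 0.0128
```

Call:
play_rows([
  [[0.15, 0, 0], [0, 0, 0], 0.5],
  [[0.15, 0, 0], [0, 0, 0], 0.5],
  [[0.15, 0, 0], [0, 0, 0], 0.5],
  [[0.1, 0, 0], [0, 0, 0], 0.5],
  [[0, 0, 0], [0, 0, 0], 0.5],
  [[0, 0, 0], [0, 0, 0], 0.5],
])

```text
clock: 18.67
eef_pos: [0.4917, 0.0245, 0.0615]
tcp_rot: [-171.8, 0.1, 114.4]
force: [-5.3, -2.6, -0.7]
grip_width: 0.0124
```

Call:
play_rows([
  [[0.1, 0, 0], [0, 0, 0], 0.5],
  [[0.1, 0, 0], [0, 0, 0], 0.5],
  [[0.1, 0, 0], [0, 0, 0], 0.5],
  [[0, 0, 0], [0, 0, 0], 0.5],
  [[0, 0, 0], [0, 0, 0], 0.5],
])

```text
clock: 19.08
eef_pos: [0.491, 0.0263, 0.0617]
tcp_rot: [-171.9, 0.1, 114.3]
force: [-4.1, -5.4, 0.1]
grip_width: 0.0126
```

Call:
play_rows([
  [[0.1, 0, 0], [0, 0, 0], 0.5],
  [[0.05, 0, 0], [0, 0, 0], 0.5],
  [[0, 0, 0], [0, 0, 0], 0.5],
  [[0, 0, 0], [0, 0, 0], 0.5],
])

```text
clock: 19.42
eef_pos: [0.4904, 0.0276, 0.0617]
tcp_rot: [-171.9, 0.1, 114.3]
force: [-4.2, -5.4, -0.0]
grip_width: 0.0126
```

Call:
play_rows([
  [[0.1, 0, 0], [0, 0, 0], 0.5],
  [[0.1, 0, 0], [0, 0, 0], 0.5],
  [[0, 0, 0], [0, 0, 0], 0.5],
  [[0, 0, 0], [0, 0, 0], 0.5],
])

```text
clock: 19.75
eef_pos: [0.4896, 0.0294, 0.0617]
tcp_rot: [-171.9, 0.2, 114.3]
force: [-4.1, -5.5, -1.0]
grip_width: 0.0123
```

```bash
cat > slide.py <<'E'
from h import *
y=np.array([-.4147,.91])
for k in ['top','scene']:
    c=cap(k,k+'6.png')
    for q in ['recess_mouth','filter_slide','photometer']:
        for d in r.cut_out(k,q)[:1]:
            m=np.argwhere(d['mask'])[:,::-1].astype(np.float32)
            if len(m)<4: continue
            p=np.array([onz(c,*u,.07)[:2]@y for u in m]); print(k,q,round(d['confidence'],2),np.round(d['box']),'lat range',np.percentile(p,[1,99]).round(4), 'exp shut left end', round(float(np.array([.5714,.021])@y+.072),4))
E
python3 slide.py
```

```text
top filter_slide 0.32 [328. 172. 364. 224.] lat range [-0.3779 -0.272 ] exp shut left end -0.1458
scene photometer 0.86 [294. 166. 330. 224.] lat range [-0.276  -0.1587] exp shut left end -0.1458
```

```bash
cat > ang.py <<'E'
from h import *
def fit(f):
    im=cv2.imread(f,0).astype(np.float32)
    out=[]
    for v in range(135,205,3):
        row=cv2.GaussianBlur(im,(1,5),0)[v,225:285]; g=np.diff(row); out.append((v,225+np.argmax(np.abs(g[:28])),225+28+np.argmax(np.abs(g[28:]))))
    return np.array(out)
c=cap('wrist','w6.png')
for f in ['w4','wrist5','w6']:
    o=fit(f'pics/{f}.png'); l=np.polyfit(o[:,0],o[:,1],1);rr=np.polyfit(o[:,0],o[:,2],1)
    print(f,o[::4].tolist())
d=r.cut_out('wrist','pin')
for e in d[:1]:
    m=e['mask']; 
    for v in range(130,290,20):
        q=np.where(m[v])[0]; print(v,(q.min(),q.max()) if len(q) else None)
E
python3 ang.py
```

```text
w4 [[135, 238, 267], [147, 239, 267], [159, 239, 267], [171, 239, 267], [183, 239, 267], [195, 238, 281]]
wrist5 [[135, 239, 267], [147, 238, 267], [159, 239, 267], [171, 239, 266], [183, 240, 283], [195, 239, 267]]
w6 [[135, 242, 259], [147, 242, 266], [159, 242, 270], [171, 241, 270], [183, 228, 269], [195, 241, 260]]
130 (np.int64(244), np.int64(271))
150 (np.int64(243), np.int64(270))
170 (np.int64(242), np.int64(270))
190 (np.int64(242), np.int64(269))
210 (np.int64(242), np.int64(268))
230 (np.int64(241), np.int64(267))
250 (np.int64(242), np.int64(265))
270 (np.int64(242), np.int64(264))
```

Call:
play_rows([
  [[-0.15, 0, 0], [0, 0, 0], 0.5],
  [[-0.15, -0.1, 0.014], [0, 0, 0], 0.5],
  [[0, -0.2, 0.028], [0, 0, 0], 0.5],
  [[0, -0.3, 0.042], [0, 0, 0], 0.5],
  [[0, -0.3, 0.042], [0, 0, 0], 0.5],
  [[0, -0.4, 0.055], [0, 0, 0], 0.5],
  [[0, -0.4, 0.055], [0, 0, 0], 0.5],
  [[0, 0, 0], [0, 0, 0], 0.5],
])

```text
clock: 20.92
eef_pos: [0.4757, 0.0214, 0.0621]
tcp_rot: [-172.0, 0.1, 114.4]
force: [0.1, -0.4, -0.3]
grip_width: 0.0124
```

Call:
play_rows([
  [[0, -0.7, 0.1], [0, 0, 0], 0.5],
  [[0, -1, 0.14], [0, 0, 0], 0.5],
  [[0, -0.7, 0.1], [0, 0, 0], 0.5],
  [[0, 0, 0], [0, 0, 0], 0.5],
])

```text
clock: 21.25
eef_pos: [0.4512, 0.0102, 0.0617]
tcp_rot: [-171.8, 0.0, 114.3]
force: [-0.2, -0.9, 0.3]
grip_width: 0.0126
```

Call:
play_rows([
  [[0, -0.32, -2.3], [0, 0, 0], 0.5],
  [[0, -0.32, -2.3], [0, 0, 0], 0.5],
  [[0, -0.32, -2.3], [0, 0, 0], 0.5],
  [[0, -0.32, -2.3], [0, 0, 0], 0.5],
  [[-2, 0.25, -0.03], [0, 0, 0], 0.5],
  [[-2, 0.25, -0.03], [0, 0, 0], 0.5],
  [[0, 0, 0], [0, 0, 0], 0.5],
  [[0, 0, 0], [0, 0, 0], 0.5],
])

```text
clock: 21.92
eef_pos: [0.475, -0.0238, 0.1547]
tcp_rot: [-172.0, 0.1, 114.3]
force: [-0.4, 0.7, -0.6]
grip_width: 0.0124
```

Call:
play_rows([
  [[0, 0, 0], [0, 0.96, 6.73], 0.5],
  [[0, 0, 0], [0, 0.96, 6.73], 0.5],
  [[0, 0, 0], [0, 0.96, 6.73], 0.5],
  [[0, 0, 0], [0, 0.96, 6.73], 0.5],
  [[0, 0, 0], [0, 0.96, 6.73], 0.5],
  [[0, 0, 0], [0, 0.96, 6.73], 0.5],
  [[0, 0, 0], [0, 0.96, 6.73], 0.5],
  [[0, 0, 0], [0, 0, 0], 0.5],
])

```text
clock: 22.58
eef_pos: [0.474, -0.0227, 0.1542]
tcp_rot: [-171.9, 0.0, 66.7]
force: [-0.3, 0.1, -0.5]
grip_width: 0.0124
```

Call:
play_rows([
  [[-2.1, 1.83, -0.26], [0, 0, 0], 0.5],
  [[-2.1, 1.83, -0.26], [0, 0, 0], 0.5],
  [[-2.1, 1.83, -0.26], [0, 0, 0], 0.5],
  [[-2.1, 1.83, -0.26], [0, 0, 0], 0.5],
  [[-2.13, 1.85, -0.27], [0, 0, 0], 0.5],
  [[0, 0, 0], [0, 0, 0], 0.5],
  [[0, 0, 0], [0, 0, 0], 0.5],
  [[0, 0, 0], [0, 0, 0], 0.5],
])

```text
clock: 23.25
eef_pos: [0.5182, -0.1549, 0.1543]
tcp_rot: [-171.9, -0.1, 67.0]
force: [1.0, 0.4, 0.0]
grip_width: 0.0123
```

```bash
python3 slide.py; python3 ang.py; python3 - <<'E'
from h import *
s=r.sense();print(s['clock'],s['eef_pos'],s['tcp_rot'])
E
```

```text
top recess_mouth 0.69 [230. 163. 275. 187.] lat range [-0.2115 -0.1105] exp shut left end -0.1458
top filter_slide 0.79 [230. 163. 274. 188.] lat range [-0.2135 -0.1101] exp shut left end -0.1458
top photometer 0.86 [230. 134. 297. 186.] lat range [-0.2742 -0.1137] exp shut left end -0.1458
scene recess_mouth 0.9 [260. 168. 300. 204.] lat range [-0.2201 -0.1035] exp shut left end -0.1458
scene filter_slide 0.88 [265. 171. 302. 206.] lat range [-0.2181 -0.1062] exp shut left end -0.1458
scene photometer 0.91 [262. 165. 329. 222.] lat range [-0.2634 -0.1114] exp shut left end -0.1458
w4 [[135, 238, 267], [147, 239, 267], [159, 239, 267], [171, 239, 267], [183, 239, 267], [195, 238, 281]]
wrist5 [[135, 239, 267], [147, 238, 267], [159, 239, 267], [171, 239, 266], [183, 240, 283], [195, 239, 267]]
w6 [[135, 226, 268], [147, 239, 267], [159, 239, 267], [171, 239, 267], [183, 239, 267], [195, 239, 267]]
23.75 [ 0.51864289 -0.1559979   0.15490179] [-1.72000715e+02 -1.27203504e-02  6.68688145e+01]
```

Call:
play_rows([
  [[-0.22, -0.13, 0.02], [0, 0, 0], 0.5],
  [[0, 0.347, 2.47], [0, 0, 0], 0.5],
  [[0, 0.347, 2.47], [0, 0, 0], 0.5],
  [[0, 0.347, 2.47], [0, 0, 0], 0.5],
  [[0, 0.28, 2.0], [0, 0, 0], 0.5],
  [[0, 0, 0], [0, 0, 0], 0.5],
  [[0, 0, 0], [0, 0, 0], 0.5],
  [[0, 0, 0], [0, 0, 0], 0.5],
])

```text
clock: 24.42
eef_pos: [0.5172, -0.1584, 0.0608]
tcp_rot: [-172.1, -0.0, 66.8]
force: [0.6, 0.7, -0.3]
grip_width: 0.0127
```

```bash
python3 - <<'E'
from h import *
s=r.sense();print(s['clock'],s['eef_pos'],s['tcp_rot'],s['force'].round(1))
c=cap('wrist','w7.png'); d=r.cut_out('wrist','pin')[0];print(d['box'])
# cradle base edges in image vs model
for q in ['cradle']:
    for d in r.search_frame('wrist',q)[:1]: print(d)
E
```

```text
24.4167 [ 0.51719424 -0.15836774  0.06083137] [-1.72093811e+02 -4.67044383e-03  6.68178855e+01] [ 0.6  0.7 -0.3]
[238.5, 129.4, 267.4, 331.9]
{'box': [216.5, 109.3, 290.0, 245.7], 'confidence': 0.96}
```

Call:
play_rows([
  [[0, 0.055, 0.4], [0, 0, 0], 0.5],
  [[0, 0.055, 0.4], [0, 0, 0], 0.5],
  [[0, 0.03, 0.2], [0, 0, 0], 0.5],
  [[0, 0, 0], [0, 0, 0], 0.5],
  [[0, 0, 0], [0, 0, 0], 0.5],
  [[0, 0, 0], [0, 0, 0], 0.5],
])

```text
clock: 25.07
eef_pos: [0.5165, -0.1578, 0.0497]
tcp_rot: [-172.0, 0.0, 66.8]
force: [0.3, 0.7, -1.7]
grip_width: 0.0124
```

Call:
play_rows([
  [[0, 0.014, 0.1], [0, 0, 0], 0.5],
  [[0, 0, 0], [0, 0, 0], 0.5],
  [[0, 0, 0], [0, 0, 0], 0.5],
  [[0, 0, 0], [0, 0, 0], 0.5],
])

```text
clock: 25.4
eef_pos: [0.5166, -0.1578, 0.0487]
tcp_rot: [-172.0, -0.0, 66.8]
force: [0.4, 0.2, -0.2]
grip_width: 0.0123
```

Call:
play_rows([
  [[0, 0.01, 0.07], [0, 0, 0], 0.5],
  [[0, 0, 0], [0, 0, 0], 0.5],
  [[0, 0, 0], [0, 0, 0], 0.5],
  [[0, 0, 0], [0, 0, 0], 0.5],
])

```text
clock: 25.73
eef_pos: [0.5166, -0.1578, 0.0486]
tcp_rot: [-172.0, -0.0, 66.8]
force: [-1.2, 0.8, 6.7]
grip_width: 0.0128
```

Call:
play_rows([
  [[0, -0.006, -0.04], [0, 0, 0], 0.5],
  [[0, 0, 0], [0, 0, 0], 0.5],
  [[0, 0, 0], [0, 0, 0], 0.5],
  [[0, 0, 0], [0, 0, 0], 0.5],
], newtons=3)

```text
clock: 26.07
eef_pos: [0.5167, -0.1576, 0.0485]
tcp_rot: [-172.0, -0.0, 66.8]
force: [-0.9, 2.0, 3.3]
grip_width: 0.0139
```

Call:
play_rows([
  [[0, 0, 0], [0, 0, 0], 1.4],
  [[0, 0, 0], [0, 0, 0], 1.5],
  [[0, 0, 0], [0, 0, 0], 1.6],
  [[0, 0, 0], [0, 0, 0], 1.8],
  [[0, 0, 0], [0, 0, 0], 2.2],
  [[0, 0, 0], [0, 0, 0], 2.8],
  [[0, 0, 0], [0, 0, 0], 3.4],
  [[0, 0, 0], [0, 0, 0], 4],
])

```text
clock: 26.73
eef_pos: [0.5165, -0.1578, 0.0483]
tcp_rot: [-172.0, 0.0, 66.8]
force: [-0.3, -0.4, -0.2]
grip_width: 0.0333
```

Call:
play_rows([
  [[0, 0, 0], [0, 0, 0], 5],
  [[0, 0, 0], [0, 0, 0], 6],
  [[0, 0, 0], [0, 0, 0], 6],
  [[0, 0, 0], [0, 0, 0], 6],
  [[0, 0, 0], [0, 0, 0], 6],
])

```text
clock: 27.15
eef_pos: [0.5165, -0.1578, 0.0484]
tcp_rot: [-172.0, -0.0, 66.8]
force: [0.0, -0.2, -0.8]
grip_width: 0.0587
```

```bash
python3 - <<'E'
from h import *
s=r.sense();print(s['clock'],s['eef_pos'],s['force'].round(1))
c=cap('wrist','w8.png'); d=r.cut_out('wrist','pin')[0];print(d['box'],d['confidence'])
for v in range(130,330,25):
    q=np.where(d['mask'][v])[0]; print(v,(q.min(),q.max()) if len(q) else None)
E
```

```text
27.15 [ 0.51653699 -0.15775934  0.04839865] [ 0.  -0.2 -0.8]
[238.9, 129.7, 269.4, 329.6] 0.69
130 (np.int64(240), np.int64(268))
155 (np.int64(240), np.int64(268))
180 (np.int64(240), np.int64(268))
205 (np.int64(241), np.int64(268))
230 (np.int64(240), np.int64(267))
255 (np.int64(240), np.int64(267))
280 None
305 (np.int64(240), np.int64(266))
```

Pin stays put on release. Withdraw straight up and look.

Call:
play_rows([
  [[0, -0.07, -0.5], [0, 0, 0], 6],
  [[0, -0.21, -1.5], [0, 0, 0], 6],
  [[0, -0.35, -2.5], [0, 0, 0], 6],
  [[0, -0.4, -2.8], [0, 0, 0], 6],
  [[0, -0.4, -2.8], [0, 0, 0], 6],
  [[0, -0.4, -2.8], [0, 0, 0], 6],
  [[0, -0.4, -2.8], [0, 0, 0], 6],
  [[0, 0, 0], [0, 0, 0], 6],
])

```text
clock: 27.92
eef_pos: [0.519, -0.1593, 0.2125]
tcp_rot: [-172.6, -0.1, 66.8]
force: [0.6, -1.5, -0.1]
grip_width: 0.06
```

Call:
play_rows([
  [[0, -0.4, -2.8], [0, 0, 0], 6],
  [[0, -0.4, -2.8], [0, 0, 0], 6],
  [[0, -0.4, -2.8], [0, 0, 0], 6],
  [[0, -0.4, -2.8], [0, 0, 0], 6],
  [[0, 0, 0], [0, 0, 0], 6],
  [[0, 0, 0], [0, 0, 0], 6],
  [[0, 0, 0], [0, 0, 0], 6],
  [[0, 0, 0], [0, 0, 0], 6],
])

```text
clock: 28.58
eef_pos: [0.5153, -0.1572, 0.3188]
tcp_rot: [-171.9, 0.0, 66.8]
force: [0.6, 0.2, 0.3]
grip_width: 0.0599
```

```bash
python3 look.py; python3 slide.py; python3 - <<'E'
from h import *
a=cv2.resize(cv2.imread('pics/w4.png')[60:300,150:480],None,fx=1.5,fy=1.5)
t=cv2.resize(cv2.imread('pics/top6.png')[120:240,215:380],(300,218));s=cv2.resize(cv2.imread('pics/scene6.png')[155:310,245:365],(111*2,143*2))
h=a.shape[0]; b=np.zeros((560,300,3),np.uint8); b[:218]=t; b[230:516,:222]=s
a=cv2.copyMakeBorder(a,0,560-h,0,0,cv2.BORDER_CONSTANT)
cv2.imwrite('pics/final.png',np.hstack([a,b]))
c=cap('top')
for q,z in [('cup',.068),('timer',.019)]:
    for d in r.search_frame('top',q)[:1]: print(q,d)
print(r.search_frame('top','pin')[:1])
E
```

```text
28.5833 [ 0.51534715 -0.15720594  0.31881268] [-1.71853491e+02  2.17992182e-02  6.68398238e+01] [0.6 0.2 0.3]
0.55 [248.7, 136.9, 259.5, 245.8] [[248.0, 242.0], [248.0, 135.0], [258.0, 135.0], [258.0, 242.0]]
top recess_mouth 0.72 [230. 164. 279. 188.] lat range [-0.2094 -0.1105] exp shut left end -0.1458
top filter_slide 0.59 [230. 165. 275. 187.] lat range [-0.2128 -0.1112] exp shut left end -0.1458
top photometer 0.81 [233. 134. 299. 187.] lat range [-0.2752 -0.1137] exp shut left end -0.1458
scene recess_mouth 0.74 [176. 154. 193. 178.] lat range [0.0329 0.0844] exp shut left end -0.1458
scene filter_slide 0.87 [265. 172. 303. 205.] lat range [-0.2193 -0.1036] exp shut left end -0.1458
scene photometer 0.67 [265. 166. 332. 226.] lat range [-0.2758 -0.1132] exp shut left end -0.1458
cup {'box': [232.0, 133.4, 297.3, 185.2], 'confidence': 0.72}
timer {'box': [276.3, 208.8, 304.7, 234.1], 'confidence': 0.71}
[{'box': [341.7, 156.7, 365.1, 216.5], 'confidence': 0.86}]
```

View pics/final.png

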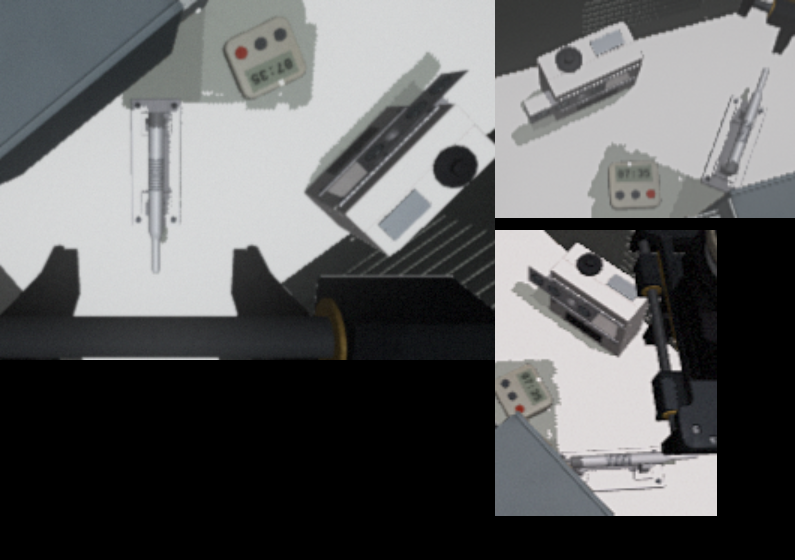

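The picture shows the pin lying straight along the cradle's centreline over both posts (nose tip at about (155,270)). The slide sticks out on the left of the photometer, and the timer is where it was.

```bash
python3 -c "
from plant import r
print(r.sign_off())"
```

```text
the job is handed in; nothing more can be done
None
```

I lifted the pin from its cradle, pushed its nose into the recess and held the button in. With the button held (about 6 N, an estimated 6 mm in), I pushed the slide left to its stop. Then I drew the pin out, laid it back in the cradle, raised the hand clear and handed in at about 29 s of the 58 s allowed.

**Last checks**
- **Slide:** the top camera puts its left end about 35 mm out from the shut position (the scene camera says 40 to 42 mm). It stayed there after the pin was withdrawn, so it looks latched open.
- **Pin:** it lies along the cradle's centreline over both posts. It did not move when the fingers opened, and its box in the top view is within about 2 pixels of where it started.
- **Bystanders:** the timer is where it was.
- **Forces:** force readings taken at the end of each move call peaked at about 8 N. Force between those readings was not logged.

**Failed or disagreeing**
- **Pushing at the stop:** the pin turned about 1.5° in the grip there. It sprang back straight once unloaded.
- **Detector errors:** the last cup search returned the photometer instead. One late recess search landed about 0.3 m away, near where the cup had been found.
- **Not checked at the end:** neither the cup nor the bottle was confirmed in the final pictures. The arm only passed high above them, about 0.46 m up.

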